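# Unbolt the sprung lock box

## Robot

A 6-joint arm with a two-finger parallel gripper is mounted at the origin on the work surface; the furniture and walls round the work are solid. World frame = base frame: x ahead of the robot, y to its left, z up, the work surface at z = 0. Lengths are in m, angles in rad, forces in N, time in s.
With the tool pointing down it reaches from about 0.25 to 0.775 m from the base axis. Payload 4 kg.
Tool frame: the origin (TCP) lies between the finger pads; the fingertips stand 17 mm ahead of it and the grasp point (between the pads) lies 2 mm behind it; x points along the fingers, z is the direction in which the jaws open and shut, and the axes are right-handed (so a half turn about x gives the same grasp; the last joint's range is limited). The gripper opens to 94 mm and grips with 3 to 60 N. Pads are 16 mm wide; open, the fingers measure 119 mm over their backs; the gripper's body (75 mm by 177 mm) begins 78 mm behind the grasp point.
Start: joints at [-1.338, 0.087, 1.371, -0, 1.684, -0.103], TCP at [0.181, -0.519, 0.223] pointing down, gripper open.
Joint ranges: [-3.1, 3.1], [-0.76, 2.03], [0.27, 2.55], [-1.08, 4.22], [0.17, 2.65], [-2.57, 2.57]. Speed limits (rad/s): [2.79, 2.79, 3.14, 3.14, 3.14, 3.14].

## Interface

Orientations are given as a unit quaternion [x, y, z, w].
In Python, from workcell import sensors, optics, close_job gives the robot as it stands.
- The arm moves only by the tool play_rows, never from a script. Its argument "plan" is text: rows parted by semicolons, each of 7 numbers parted by spaces: the closure in counts, from 0 (fully open) to 255 (shut), then the shift along the tool's x, y, z in cm, then the turn, a rotation vector about the tool's x, y, z in degrees. In form: claw dx dy dz rx ry rz; .... A call has 1 to 10 rows; each row is the pose to reach, as a shift and turn from the pose commanded when the call began, along the tool's axes at that moment; what a row does not reach only later rows make up. A row lasts 1/12 s, in which the tool goes at most 41.7 mm and 7.16 degrees, less where a joint would pass 70% of its speed; a pose out of reach is approached as far as the arm can. A call with a gripper value outside its range is refused whole. The fingers move at their own pace and stop on an object; the grip force is fixed at half the most. Time passes only in rows, so rows that repeat a pose let the fingers close. It gives the time, the measured TCP pose, the force and the opening at its end, in the units of the state.
- sensors.read_state(): the state, without advancing time (a new reading comes with each control period).
- optics.read_camera(name): name is "scene" or "top" or "wrist"; returns a dict with "img" (480x640x3 uint8, red, green, blue), "intrinsics" (3x3 intrinsics, pixels), "R" (3x3) and "t" (3): a world point X has camera coordinates R X + t. Camera axes: x right, y down, z forward; pixel columns grow to the right and rows downward; lengths in m; the calibration is good to about 2 mm. A picture is of the moment at which its call begins. There is no depth.
- close_job(): hands the job in, once; it reports no verdict.
The state is a dict: "time_s": time; "q": joint angles; "qvel": joint speeds; "effort": joint torques, N m; "tool_pos": TCP position; "eef_rot": TCP orientation; "ft_force": force on the tool from outside, world axes, zero at the start; "ft_torque": the same for the moment, N m; "opening": finger opening in m.
Only numpy, scipy, OpenCV 4.12 (cv2) and the standard library are available. Lean on these libraries where they do the work, as an engineer would, in place of code of your own. Each camera call takes 0.05 s, during which the arm holds its last target. There are 200 camera calls.

## Task

Unlock the blue lock box: with one fingertip press the red spring catch down and keep it down while the other finger slides the black bolt knob all the way towards the catch. Then let go of everything, so that the catch springs back up, the bolt stays fully drawn and the yellow lid is left ajar. Use only touch and push; do not disturb the jar, the dropper bottle or the power bank beside the box.

Things in the scene. Friction and masses are not known exactly. Their poses are not given: they have to be found in the camera images.
- lock_box: Blue lock box screwed to the table, 100 (own x) x 240 (own y) x 60 mm high; origin at the centre of its underside, z up. The bolt lies on its flat top along own y, on the line own x = 0. Catch end at own +y, sprung yellow lid at own -y. Low steel fittings on the top (guide straps, bolt bar, cheeks, lid plate) reach at most 19 mm above the top, so 79 mm above the table; only the red pad and the black knob stand higher.
- catch_pad: Red flat pad of the spring catch, 30 mm (own x) x 50 mm (own y, along the bolt) x 5 mm; axes as the box. Origin at the centre of its top face, at box own (0, +69 mm), 96 mm above the table when up. It only moves straight down, 8 mm at most (top then 88 mm above the table). A fingertip may slide along it while pressing.
- catch_top (a point): Centre of the red pad's top face (moves down with it).
- catch (a joint): Travel of the catch, m: 0 = up (blocks the bolt), 0.008 = fully down. Spring: 2.5 N to start, 6.5 N fully down. The bolt is free while the catch is at least 0.004 down; if it is let up part-way the pawl drops into the next gap of a rack and blocks the bolt again. It comes up fully only at the locked place, at two places part-way, and when the bolt is drawn by about 0.022 or more.
- bolt_knob: Upright black round knob of the bolt, 18 mm diameter, 38 mm tall, from 76 mm to 114 mm above the table; origin at the centre of its foot, axes as the box. When locked its axis is at box own (0, +6 mm), 63 mm from the pad's centre (38 mm from the pad's near edge), on the lid side of the pad. Beyond the knob, towards the lid, there is free room for a finger. It slides in own +y, towards the pad.
- knob_top (a point): Centre of the knob's top face.
- bolt (a joint): Travel of the bolt, m: 0 = locked, 0.027 = drawn against its stop (towards the catch, box own +y); drawn for good from about 0.022. Friction about 1 N.
- lid (a joint): Angle of the yellow lid, rad: 0 = shut (about 0.008 under the locked bolt), 0.10 = ajar (its edge about 10 mm up). It is held shut by the bolt's tongue and springs ajar by itself once the bolt is drawn by about 0.020.
- lid_edge (a point): Middle of the lid's free upper edge.
- glitter_1: Loose jar of gold glitter with a black cap, 44 mm diameter, 47 mm high, standing beside the box on its own +x side; bystander. Origin under its centre.
- pigment_1: Loose dropper bottle with violet label and black top, 24 mm diameter, 70 mm high, beside the box on its own +x side; bystander. Origin under its centre.
- power_bank: Loose white power bank, 36 x 60 x 14 mm, lying beyond the lid end of the box (own -y); bystander. Origin under its centre.

How it is judged:
On the way, in this order (a step that is already met when the one before it is completed fails the run):
1. a fingertip presses the catch down while the bolt is still locked (value of joint catch above 0.0035 m and value of joint bolt below 0.004 m and contact force between the fingers and catch_pad above 0.5 N), for 0.1 s.
2. with the catch still held down by one fingertip, the other finger slides the bolt (value of joint catch above 0.003 m and value of joint bolt above 0.009 m and contact force between the fingers and catch_pad above 0.3 N and contact force between the fingers and bolt_knob above 0.1 N), for 0.02 s.
At the end, for the whole second after the job is handed in: The bolt is drawn by more than 21 mm and at rest, the catch is back up (within 1.5 mm) and the lid is ajar by more than 0.06 rad (value of joint bolt above 0.021 m and value of joint catch below 0.0015 m and value of joint lid above 0.06 rad and velocity of joint bolt below 0.005 m/s); the robot touches nothing.
It fails at once if the catch is let up before the bolt is fully drawn (value of joint catch below 0.002 m and value of joint bolt between 0.005 and 0.019 m).
It fails at once if the glitter jar is shifted by more than 20 mm, tipped or lifted (distance of glitter_1 from where it was at the start of the episode above 0.02 m or angle between glitter_1's own z axis and vertical above 0.4 rad).
It fails at once if the dropper bottle is shifted by more than 20 mm, tipped or lifted (distance of pigment_1 from where it was at the start of the episode above 0.02 m or angle between pigment_1's own z axis and vertical above 0.4 rad).
It fails at once if the power bank is shifted by more than 20 mm or lifted (distance of power_bank from where it was at the start of the episode above 0.02 m).
It also fails if it takes over 45 s, if anything falls off the work surface, if the arm or the gripper's body presses on something with over 40 N, if the wrist force passes 120 N, or if a joint passes its speed limit or range.

## Working session

There is one attempt and no reset: what is moved stays moved. The work goes in short steps, Python scripts to look and compute and a tool call to move; the robot and the scene stay as the last step left them, time stands still between calls to the robot, and variables do not carry over. Pictures are saved under pics/ and viewed, about 8 in all and at most 12, crops included, and the job is handed in when it is done.

Besides the shell and the picture viewer there is one more tool, called after "Call:" as name(argument=value, ...), one argument or row to a line, values as JSON. play_rows: Moves the arm, as the interface text tells. Its arguments: {"type":"object","properties":{"plan":{"type":"string"}},"required":["plan"]}

```bash
mkdir -p pics; cat > h.py <<'E'
import cv2,numpy as np
from workcell import sensors,optics
def shot(n,f):
    c=optics.read_camera(n); cv2.imwrite('pics/'+f,c['img'][:,:,::-1]); np.savez('pics/'+f+'.npz',**{k:np.array(c[k]) for k in('intrinsics','R','t')}); return c
def ray(c,u,v,z):
    K,R,t=[np.array(c[k]) for k in('intrinsics','R','t')]
    d=R.T@np.linalg.solve(K,[u,v,1.]); o=-R.T@t
    return o+d*(z-o[2])/d[2]
def proj(c,X):
    K,R,t=[np.array(c[k]) for k in('intrinsics','R','t')]
    p=K@(R@np.array(X)+t); return p[:2]/p[2]
E
python3 - <<'E'
from h import *
shot('top','top1.png');shot('scene','scene1.png')
s=sensors.read_state()
for k,v in s.items():print(k,np.round(v,4))
E
```

```text
time_s 0.1
q [-1.3381  0.0879  1.3721 -0.      1.6836 -0.1031]
qvel [-0.0004 -0.0019 -0.0028  0.0004 -0.0005 -0.0014]
effort [ 3.30000e-03 -3.41252e+01 -3.03302e+01  7.21000e-02  3.04000e-02
 -1.00000e-04]
tool_pos [ 0.1811 -0.5189  0.2214]
eef_rot [ 0.4099  0.577  -0.409   0.576 ]
ft_force [-0.6208  0.5159 -0.4168]
ft_torque [-0.0216  0.0181 -0.0006]
opening 0.0941
```

View pics/top1.png

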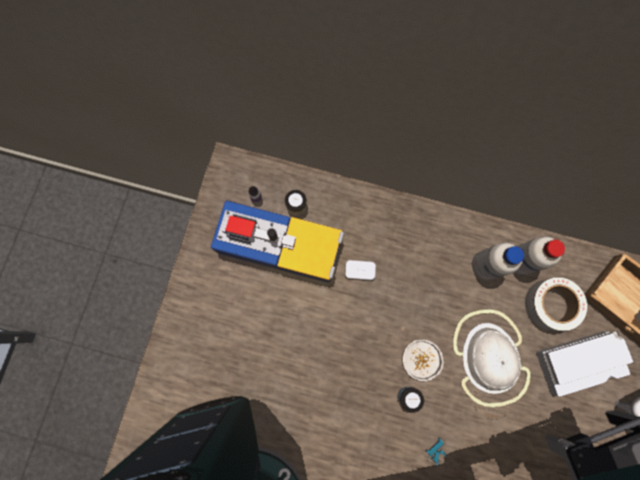

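View pics/scene1.png

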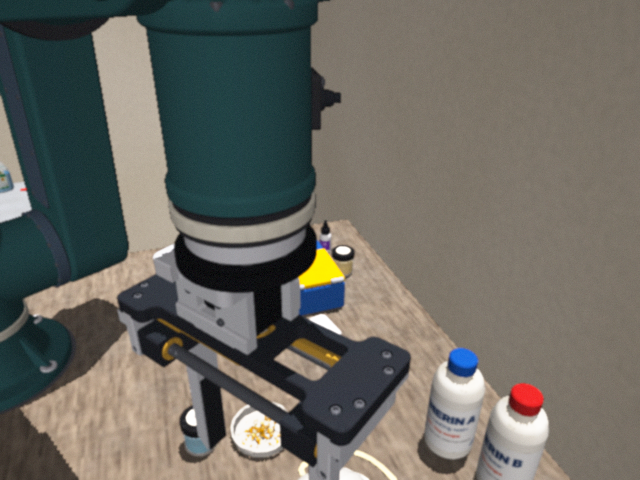

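The top view shows the pad at about (241,228), the knob at (272,235), the lid around (312,248), the power bank at (360,270), and the bottle and jar at (254,193) and (296,202). The box is mostly hidden in the scene view. Next I'll measure the box pose.

```bash
cat >> h.py <<'E'
from scipy.spatial.transform import Rotation as Rn
def blob(m):
    n,l,s,c=cv2.connectedComponentsWithStats(m.astype(np.uint8)); i=1+np.argmax(s[1:,4]); return c[i],s[i],l==i
def masks(img):
    h=cv2.cvtColor(img,cv2.COLOR_RGB2HSV).astype(int); H,S,V=h[...,0],h[...,1],h[...,2]
    return dict(red=((H<8)|(H>172))&(S>160)&(V>150),yel=(abs(H-27)<6)&(S>150)&(V>120),blue=(abs(H-112)<10)&(S>140)&(V>50))
E
python3 - <<'E'
from h import *
c=optics.read_camera('top');img=c['img'];
roi=np.zeros(img.shape[:2],bool);roi[180:300,190:360]=1
m=masks(img)
P={}
for k,z in (('red',.096),('yel',.07),('blue',.06)):
    ce,s,l=blob(m[k]&roi); r=cv2.minAreaRect(np.argwhere(l)[:,::-1].astype(np.float32))
    print(k,ce,s,r,ray(c,*ce,z)); P[k]=ray(c,*ce,z)
    for b in cv2.boxPoints(r): print('   ',ray(c,*b,z).round(4))
print('knob',ray(c,272,232,.114),'cam',-np.array(c['R']).T@c['t'])
s=sensors.read_state();print(Rn.from_quat(s['eef_rot']).as_matrix().round(3))
E
```

```text
red [240.13647643 225.90322581] [226 216  29  21 403] ((239.9117889404297, 225.8529510498047), (25.951311111450195, 15.764815330505371), 14.03624439239502) [0.51469649 0.02007877 0.096     ]
    [0.506  0.0469 0.096 ]
    [0.5352 0.0411 0.096 ]
    [ 0.5236 -0.006   0.096 ]
    [4.945e-01 1.000e-04 9.600e-02]
yel [310.24858985 248.13053989] [ 278  217   63   62 2482] ((309.3226318359375, 247.83041381835938), (52.8533821105957, 51.158084869384766), 15.422160148620605) [ 0.47857751 -0.1103642   0.07      ]
    [ 0.4449 -0.0481  0.07  ]
    [ 0.5408 -0.072   0.07  ]
    [ 0.5141 -0.1702  0.07  ]
    [ 0.419  -0.1442  0.07  ]
blue [247.90070299 233.9288225 ] [ 212  202   77   63 1138] ((249.85653686523438, 232.6531982421875), (67.38504028320312, 49.44413375854492), 14.826481819152832) [0.50708048 0.01013678 0.06      ]
    [0.479  0.0796 0.06  ]
    [0.5741 0.0598 0.06  ]
    [ 0.5408 -0.068   0.06  ]
    [ 0.4468 -0.0456  0.06  ]
knob [ 0.4999055  -0.04070515  0.114     ] cam [ 0.32608624 -0.10999663  0.93466226]
[[-0.     0.944  0.329]
 [ 0.002  0.329 -0.944]
 [-1.     0.    -0.002]]
```

Call:
play_rows(
  plan="0 -2 23 -18 17 0 0;0 -2 23 -18 17 0 0;0 -2 23 -18 17 0 0;0 -2 23 -18 17 0 0;0 -2 46.6 -36 33.7 0 0;0 -2 46.6 -36 33.7 0 0;0 -2 46.6 -36 33.7 0 0;0 -2 46.6 -36 33.7 0 0;0 -2 46.6 -36 33.7 0 0;0 -2 46.6 -36 33.7 0 0",
)

```text
time_s: 0.98
tool_pos: [0.4024, -0.178, 0.2386]
eef_rot: [-0.559, -0.433, 0.559, -0.433]
ft_force: [0.5, -0.5, -0.6]
opening: 0.094
```

Call:
play_rows(
  plan="103 0 5.5 -15 0 0 0;103 0 5.5 -15 0 0 0;103 0 5.5 -15 0 0 0;103 0 5.5 -15 0 0 0;103 0 5.5 -15 0 0 0;103 0 5.5 -15 0 0 0;103 0 5.5 -15 0 0 0;103 0 5.5 -15 0 0 0;103 0 5.5 -15 0 0 0;103 0 5.5 -15 0 0 0",
)

```text
time_s: 1.82
tool_pos: [0.4922, -0.0496, 0.2389]
eef_rot: [0.559, 0.432, -0.559, 0.433]
ft_force: [0.6, -0.6, -1.0]
opening: 0.0562
```

```bash
python3 - <<'E'
from h import *
c=shot('wrist','w1.png');img=c['img']
s=sensors.read_state();print(s['time_s'],s['tool_pos'],s['opening'],s['ft_force']);print(Rn.from_quat(s['eef_rot']).as_matrix().round(3))
ce,st,l=blob(masks(img)['red']); r=cv2.minAreaRect(np.argwhere(l)[:,::-1].astype(np.float32));print(st,ray(c,*r[0],.096))
b=np.array([ray(c,*p,.096) for p in cv2.boxPoints(r)]);print(b.round(4))
E
```

```text
1.8667 [ 0.49231261 -0.04945682  0.23892643] 0.055899521851670166 [-0.01461833  0.1321614  -0.15790852]
[[ 0.     0.968 -0.252]
 [-0.    -0.252 -0.968]
 [-1.     0.     0.   ]]
[ 209  215   56   31 1638] [0.51518763 0.02331152 0.096     ]
[[ 0.5349  0.0431  0.096 ]
 [ 0.5223 -0.0055  0.096 ]
 [ 0.4949  0.003   0.096 ]
 [ 0.5079  0.0529  0.096 ]]
```

View pics/w1.png

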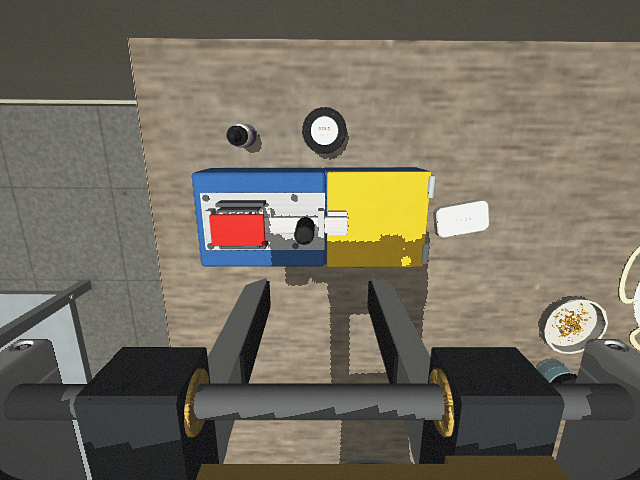

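The wrist view shows the pad at (237,230), the knob at about (303,230), and the box aligned with the image axes and the jaws. I'll zoom in and fit the pose more closely.

```bash
python3 - <<'E'
from h import *
img=cv2.imread('pics/w1.png');d=dict(np.load('pics/w1.png.npz'))
th=np.deg2rad(75.5);y=np.array([np.cos(th),np.sin(th),0]);x=np.array([y[1],-y[0],0])
P=np.array([.5152,.0225,0])-.069*y
print('origin',P)
S=4
cr=cv2.resize(img[160:275,185:385],None,fx=S,fy=S,interpolation=cv2.INTER_CUBIC)
def W(a,b,z):return P+a*x+b*y+[0,0,z]
def pl(pts,col):
    q=[((proj(d,p)-[185,160]+.5)*S).astype(np.int32) for p in pts];cv2.polylines(cr,[np.array(q)],True,col,1)
pl([W(a,b,.06) for a,b in((-.05,.12),(.05,.12),(.05,-.12),(-.05,-.12))],(0,255,0))
pl([W(a,b,.096) for a,b in((-.015,.094),(.015,.094),(.015,.044),(-.015,.044))],(255,255,0))
for z in(.114,.076): pl([W(.009*np.cos(t),.006+.009*np.sin(t),z) for t in np.linspace(0,6.28,24)],(255,0,255))
cv2.imwrite('pics/w1z.png',cr)
E
```

```text
origin [ 0.49792378 -0.04430219  0.        ]
```

View pics/w1z.png

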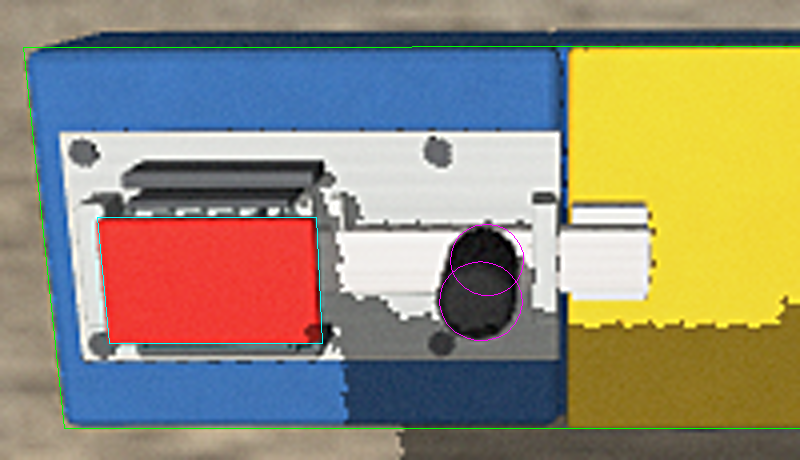

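The overlay matches to about 1 mm. I'll move over the grasp line and come down to about 12 mm above the pad.

Call:
play_rows(
  plan="103 2 0.4 -2.7 0 0 0;103 5 0.4 -2.7 0 0 0;103 8 0.4 -2.7 0 0 0;103 10 0.4 -2.7 0 0 0;103 11.4 0.4 -2.7 0 0 0;103 11.4 0.4 -2.7 0 0 0;103 11.4 0.4 -2.7 0 0 0;103 11.4 0.4 -2.7 0 0 0",
)

```text
time_s: 2.53
tool_pos: [0.504, -0.0238, 0.1261]
eef_rot: [0.56, 0.432, -0.559, 0.434]
ft_force: [0.4, -0.2, 0.9]
opening: 0.0555
```

```bash
python3 - <<'E'
from h import *
c=shot('wrist','w2.png')
s=sensors.read_state();p=s['tool_pos']-np.array([.49792,-.0443,0]);y=np.array([.2504,.9681,0]);x=np.array([.9681,-.2504,0])
print(s['tool_pos'],s['opening'],s['ft_force'],'own',p@x,p@y)
E
```

```text
[ 0.50430014 -0.02376032  0.12655813] 0.05594643611405925 [0.47266546 0.52352092 0.31275187] own 0.0010334781249516454 0.02148204804889551
```

View pics/w2.png

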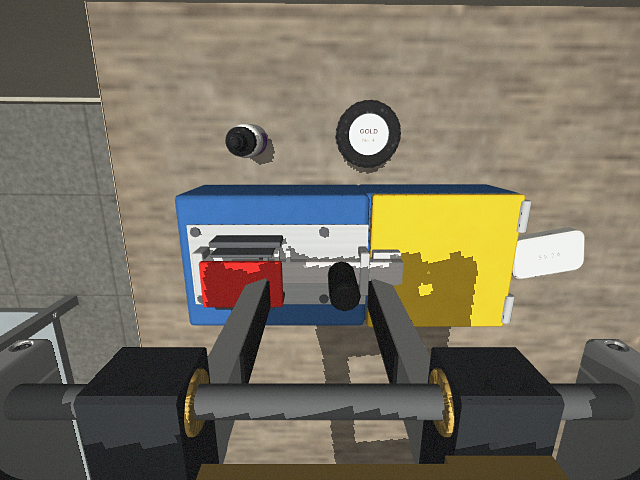

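The left fingertip (253,285) is over the pad. The knob (343,285) lies between the fingers, and the right finger is on its lid side. I'll press now.

Call:
play_rows(
  plan="103 0.6 0 0 0 0 0;103 1.2 0 0 0 0 0;103 1.6 0 0 0 0 0;103 1.9 0 0 0 0 0;103 1.9 0 0 0 0 0;103 1.9 0 0 0 0 0;103 1.9 0 0 0 0 0",
)

```text
time_s: 3.17
tool_pos: [0.5042, -0.0235, 0.1069]
eef_rot: [0.56, 0.432, -0.558, 0.434]
ft_force: [0.7, -0.5, 5.7]
opening: 0.0564
```

```bash
python3 - <<'E'
from h import *
c=shot('wrist','w3.png')
s=sensors.read_state();p=s['tool_pos']-np.array([.49792,-.0443,0]);y=np.array([.2504,.9681,0]);x=np.array([.9681,-.2504,0])
print(s['tool_pos'],s['opening'],s['ft_force'],s['ft_torque'],'own',p@x,p@y)
cv2.imwrite('pics/w3z.png',cv2.resize(c['img'][220:340,180:400,::-1],None,fx=3.6,fy=3.6))
E
```

```text
[ 0.50416585 -0.02351539  0.10691301] 0.056053595632954555 [ 0.73755369 -0.38839194  5.74183978] [ 0.07483439 -0.10070044 -0.0628545 ] own 0.0008421437890221272 0.02168554504256316
```

View pics/w3z.png

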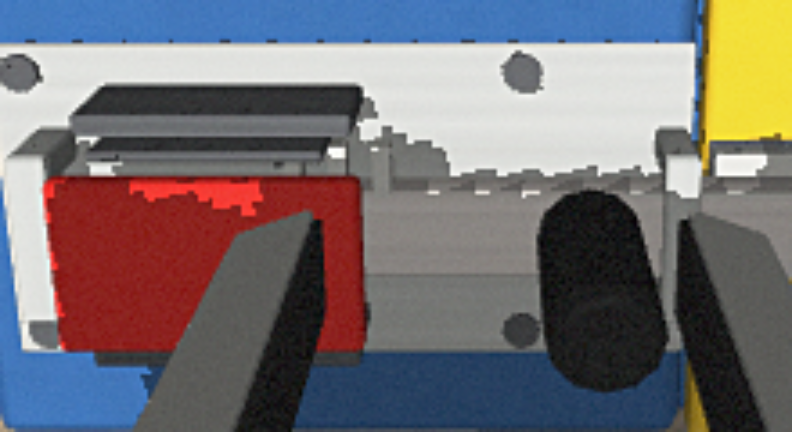

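The catch is down about 6.4 mm (5.7 N), with a small gap left to the knob. I'll slide along own +y, pressing slightly harder.

Call:
play_rows(
  plan="103 0.05 0 -0.3 0 0 0;103 0.05 0 -0.6 0 0 0;103 0.05 0 -0.9 0 0 0;103 0.05 0 -1.2 0 0 0;103 0.05 0 -1.5 0 0 0;103 0.05 0 -1.8 0 0 0;103 0.05 0 -2.1 0 0 0;103 0.05 0 -2.4 0 0 0;103 0.05 0 -2.7 0 0 0;103 0.05 0 -2.9 0 0 0",
)

```text
time_s: 4.05
tool_pos: [0.5107, 0.0028, 0.1062]
eef_rot: [-0.558, -0.432, 0.56, -0.434]
ft_force: [-1.1, -5.0, 5.1]
opening: 0.0559
```

```bash
python3 - <<'E'
from h import *
c=shot('wrist','w4.png')
s=sensors.read_state();p=s['tool_pos']-np.array([.49792,-.0443,0]);y=np.array([.2504,.9681,0]);x=np.array([.9681,-.2504,0])
print(s['tool_pos'],s['opening'],s['ft_force'],'own',p@x,p@y)
cv2.imwrite('pics/w4z.png',cv2.resize(c['img'][200:340,180:460,::-1],None,fx=2.8,fy=2.8))
E
```

```text
[0.51071216 0.00310045 0.10623896] 0.05579887569608711 [-1.16933812 -4.62715797  4.82299228] own 0.0005150217128670739 0.04909153567306657
```

View pics/w4z.png

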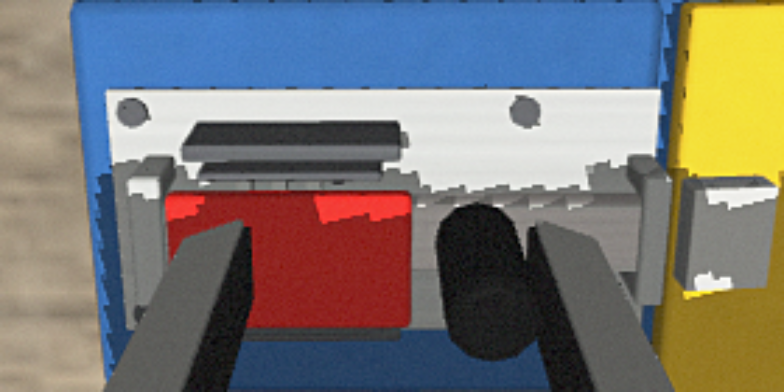

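The bolt is nearly drawn. I'll push the rest of the way to the stop.

Call:
play_rows(
  plan="103 0 0 -0.15 0 0 0;103 0 0 -0.3 0 0 0;103 0 0 -0.4 0 0 0;103 0 0 -0.4 0 0 0;103 0 0 -0.4 0 0 0",
)

```text
time_s: 4.52
tool_pos: [0.5114, 0.0059, 0.1062]
eef_rot: [-0.558, -0.431, 0.56, -0.435]
ft_force: [-1.9, -6.8, 4.8]
opening: 0.0558
```

Call:
play_rows(
  plan="103 0 0 -0.1 0 0 0;103 0 0 -0.2 0 0 0;103 0 0 -0.2 0 0 0;103 0 0 -0.2 0 0 0",
)

```text
time_s: 4.85
tool_pos: [0.5115, 0.0061, 0.1061]
eef_rot: [-0.557, -0.43, 0.562, -0.435]
ft_force: [-2.9, -9.9, 5.2]
opening: 0.0559
```

The force is rising with no more travel, so the bolt is at its stop. I'll back off sideways, then lift straight up.

Call:
play_rows(
  plan="103 0 0 0.3 0 0 0;103 0 0 0.6 0 0 0;103 0 0 0.6 0 0 0;103 -1 0 0.6 0 0 0;103 -3 0 0.6 0 0 0;103 -6 0 0.6 0 0 0;103 -9 0 0.6 0 0 0;103 -11 0 0.6 0 0 0;103 -11 0 0.6 0 0 0;103 -11 0 0.6 0 0 0",
)

```text
time_s: 5.68
tool_pos: [0.5107, 0.0047, 0.2162]
eef_rot: [0.559, 0.433, -0.559, 0.434]
ft_force: [-0.0, 0.2, -0.1]
opening: 0.0562
```

```bash
python3 - <<'E'
from h import *
c=shot('wrist','w5.png')
s=sensors.read_state();print(s['time_s'],s['tool_pos'],s['ft_force'])
cr=c['img'][:,:,::-1].copy()
P=np.array([.49792,-.0443,0]);y=np.array([.2504,.9681,0]);x=np.array([.9681,-.2504,0])
S=3;o=[150,140];cr=cv2.resize(cr[140:320,150:410],None,fx=S,fy=S)
def pl(pts,col):cv2.polylines(cr,[np.array([((proj(c,p)-o+.5)*S) for p in pts]).astype(np.int32)],True,col,1)
pl([P+a*x+b*y+[0,0,.096] for a,b in((-.015,.094),(.015,.094),(.015,.044),(-.015,.044))],(255,255,0))
for z in(.114,.076): pl([P+.009*np.cos(t)*x+(.033+.009*np.sin(t))*y+[0,0,z] for t in np.linspace(0,6.28,24)],(255,0,255))
cv2.imwrite('pics/w5z.png',cr)
E
```

```text
5.7333 [0.5098962  0.00484619 0.21435502] [-0.42044992  0.17142624 -0.97250001]
```

View pics/w5z.png

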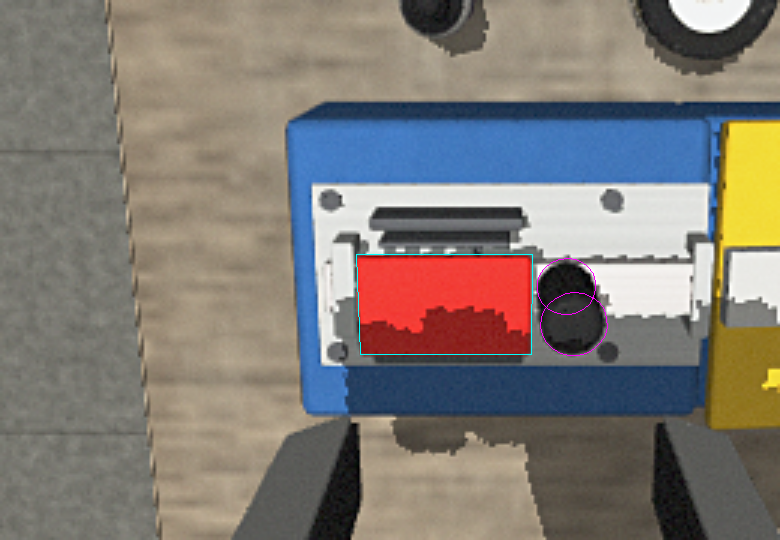

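The pad is back up and the knob sits on the predicted fully drawn place. One last look for the lid and the bystanders.

```bash
python3 - <<'E'
from h import *
a=cv2.imread('pics/w1.png');b=cv2.imread('pics/w5.png')
P=np.array([.49792,-.0443,0]);y=np.array([.2504,.9681,0]);x=np.array([.9681,-.2504,0])
out=[]
for n,im in(('w1',a),('w5',b)):
    d=dict(np.load(f'pics/{n}.png.npz'))
    for z,col in((.06,(0,255,0)),(.07,(255,0,255))):
        cv2.line(im,*[tuple(int(v) for v in proj(d,P+s*.05*x-.012*y+[0,0,z])) for s in(-1,1)],col,1)
    out.append(cv2.resize(im[90:330,180:540],(800,533))[:290] if 0 else cv2.resize(im[90:300,180:540],(514,300)))
cv2.imwrite('pics/cmp.png',np.vstack(out))
E
```

```text
(no output)
```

View pics/cmp.png

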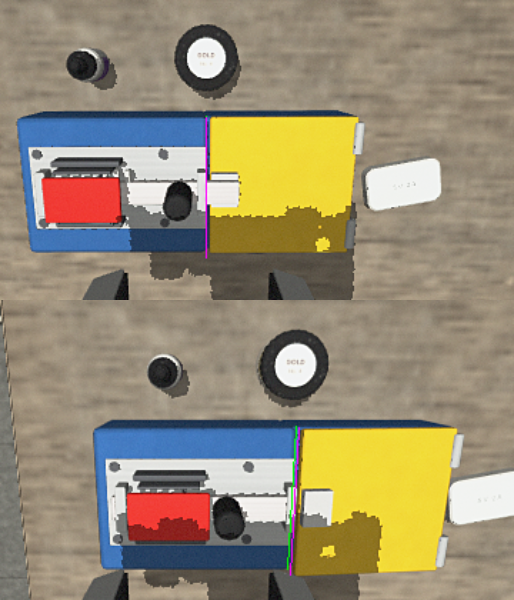

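The lid has lifted: its free edge now shows larger than the box and sits past the front outline. The jar, bottle and power bank look undisturbed.

```bash
python3 -c "
from workcell import close_job
print(close_job())"
```

```text
the job is handed in; nothing more can be done
None
```

The box is unlocked and the job is handed in; `close_job` gives no verdict, so success rests on my own checks.

**What I did:** I found the box from the top and wrist cameras. With the jaws along the bolt, one fingertip pressed the red catch about 6.4 mm down (5.7 N). I then moved the whole gripper so the other finger pushed the knob to its stop. Finally I backed off and lifted about 11 cm clear.

**Last checks:**
- **Bolt:** the knob sits where a 27 mm draw should put it. At the stop, 2 mm more commanded travel gave only about 0.2 mm of movement and about 10 N.
- **Catch:** the pad is back up, matching its outline at 96 mm.
- **Lid:** it looks ajar. I judged this by eye from the wrist picture and did not measure the angle.
- **Bystanders:** the jar, dropper bottle and power bank look undisturbed, also by eye.
- **Contact:** the wrist force read about 1 N, near its free-air noise, so the robot was touching nothing.

No check failed or disagreed. It took about 6 s of robot time.

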